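# Find the blind hole of a boss and hold it hole-up on a pipe for tacking

### The job

Pick up the square aluminium boss that lies on the welding table: only one of its two ends has a hole, so feel for it (for instance by offering an end to the round-nosed pin) and turn the boss until the hole faces straight up. Set its solid end on the very top of the clamped pipe, centred on the cross between the two black rings and square to the pipe, pressing lightly and never ramming it. Finish still gripping it there, pressed down and still so that it can be tacked; do not let go, and leave the hammer, the bolt and the magnetic square where they lie.

Things in the scene. Friction and masses are not known exactly. Their poses are not given: they have to be found in the camera images.
- boss_center (a point): Centre of the loose boss: square aluminium bar, 40 x 40 mm in section, 54 mm long, about 0.2 kg. The x axis runs along its length, y and z are square to its long sides. At first it lies on a long side (centre 20 mm up), pointing any way. ONE end has a central round blind hole, 22 mm wide and 32 mm deep; the other end is solid. Find out which by feel or by looking.
- boss: The same boss as a whole body; its origin is the middle of the long side it lies on at the start, 20 mm from the centre, axes as for boss_center. Its solid part, the 22 mm from the floor of the hole to the undrilled end, is named solid_end.
- pin_tip (a point): Tip of a fixed upright steel locating pin with a rounded nose: 14 mm wide, tip 75 mm above the table, on a fixed round red foot 48 mm wide and 12 mm high. The boss's hole slips over it with 4 mm to spare all round (the pin then enters up to 32 mm); the solid end stops on its tip.
- mark (a point): The middle of a black cross drawn on the very top (crown) of the clamped pipe, 104 mm above the table: midway between two black rings that stand 49 mm apart. The point's y axis runs along the level pipe, z is up.
- pipe: Aluminium pipe, 76 mm outside diameter and 340 mm long, lying level and fixed in two dark vee blocks with blue clamp yokes over it (each pair 36 mm wide along the pipe, 110 mm across it, 151 mm high with the black knob) that stand 125 mm either side of the mark. Origin on the table right under the mark, y axis along the pipe.
- hammer: Bystander: loose hammer lying flat along its x axis, about 260 mm long and 30 mm high, head to +x, origin under about its middle. Leave it alone.
- bolt: Bystander: loose steel bolt with nut, 70 mm long along its x axis, 19 mm high, origin under its middle. Leave it alone.
- square: Bystander: loose red magnetic welding square, a triangle of about 100 x 100 mm and 22 mm high, origin under the middle of the leg along its y axis. Leave it alone.
Not all that is in view belongs to the job. Leave any green or yellow look-alike of the boss alone.

How it is judged:
At the end, for the whole second after the job is handed in: Held in the fingers (over 3 N), at rest, hole up within 8 degrees, solid end on top of the pipe and pressed on it with 0.5 to 40 N, centre within 8 mm of the mark seen from above, sides square to the pipe within 8 degrees (angle between the x axis of boss_center and the z axis of mark, either way round below 0.14 rad and horizontal distance between boss_center and mark below 0.008 m and z of boss_center in the frame of mark between 0.023 and 0.031 m and (angle between the y axis of boss_center and the y axis of mark, either way round below 0.14 rad or angle between the z axis of boss_center and the y axis of mark, either way round below 0.14 rad) and contact force between solid_end and pipe above 0.5 N and contact force between boss and pipe below 40 N and contact force between the fingers and boss above 3 N and linear speed of boss below 0.02 m/s); the arm keeps its last pose, push and grip.
It fails at once if the hammer is pushed more than 30 mm away (distance of hammer from where it was at the start of the episode above 0.03 m).
It fails at once if the bolt is pushed more than 30 mm away (distance of bolt from where it was at the start of the episode above 0.03 m).
It fails at once if the square is pushed more than 30 mm away (distance of square from where it was at the start of the episode above 0.03 m).
It fails at once if the boss is rammed onto the pipe (meets it at over 80 mm/s, or with over 250 N) ((contact force between boss and pipe above 2 N and linear speed of boss above 0.08 m/s) or contact force between boss and pipe above 250 N).
It also fails if it takes over 72 s, if anything falls off the work surface, if the arm or the gripper's body presses on something with over 40 N, if the wrist force passes 120 N, or if a joint passes its speed limit or range.

### The arm

A 6-joint arm with a two-finger parallel gripper is mounted at the origin on the work surface. World frame = base frame: x ahead of the robot, y to its left, z up, the work surface at z = 0. Lengths are in m, angles in rad, forces in N, time in s.
With the tool pointing down it reaches from about 0.25 to 0.775 m from the base axis. Payload 4 kg.
Tool frame: the origin (TCP) lies at the very end of the fingers, on their centre line; the grasp point (between the pads) lies 19 mm behind it; z points along the fingers, y is the direction in which the jaws open and shut (so a half turn about z gives the same grasp; the last joint's range is limited). The gripper opens to 94 mm and grips with 3 to 60 N. Pads are 16 mm wide; open, the fingers measure 119 mm over their backs; the gripper's body (75 mm by 177 mm) begins 78 mm behind the grasp point.
Start: joints at [-1.332, 0.087, 1.371, -0, 1.684, -0.103], TCP at [0.184, -0.518, 0.206] pointing down, gripper open.
Joint ranges: [-3.1, 3.1], [-0.76, 2.03], [0.27, 2.55], [-1.08, 4.22], [0.17, 2.65], [-2.57, 2.57]. Speed limits (rad/s): [2.79, 2.79, 3.14, 3.14, 3.14, 3.14].

### API

Orientations are given as [roll, pitch, yaw] about the fixed x, y, z axes, in that order (R = Rz(yaw) Ry(pitch) Rx(roll)).
In Python, from bench import robot, snapshot, calibration gives the robot as it stands. The module is installed in compiled form; this text tells all that it offers.
- The arm moves only by the tool servo_tool, never from a script. Its argument "series" is text: rows parted by semicolons, each of 5 numbers parted by spaces: the closure, from -1 (fully open) to 1 (shut), then the shift along the tool's x, y, z in cm, then the turn about the tool's z in rad. A call has 1 to 20 rows; each row is the pose to reach, as a shift and turn from the pose commanded when the call began, along the tool's axes at that moment; what a row does not reach only later rows make up. A row lasts 1/12 s, in which the tool goes at most 41.7 mm and 7.16 degrees, less where a joint would pass 70% of its speed; a pose out of reach is approached as far as the arm can. A call with a gripper value outside its range is refused whole. The fingers move at their own pace and stop on an object; the grip force is fixed at half the most. Time passes only in rows, so rows that repeat a pose let the fingers close. It gives the time, the measured TCP pose, the force and the opening at its end, in the units of the state.
- robot.get_obs(): the state, without advancing time (a new reading comes with each control period).
- snapshot(name): name is "scene" or "top"; returns (picture, depth): 420x560x3 uint8, red, green, blue; 420x560 float32, m along the optical axis (not along the pixel's ray), 0 where there is no reading.
- calibration(name): a dict with "fx", "fy", "cx", "cy" (pixels), "rvec" (rotation vector, rad) and "tvec" (3), from world to camera coordinates, as OpenCV has them. Camera axes: x right, y down, z forward; pixel columns grow to the right and rows downward; lengths in m; the calibration is good to about 2 mm. A picture is of the moment at which its call begins. calibration takes no time and is no camera call.
- robot.close_job(): hands the job in, once; it reports no verdict.
The state is a dict: "time": time; "joint_positions": joint angles; "qvel": joint speeds; "joint_torque": joint torques, N m; "tool_pos": TCP position; "ee_rot": TCP orientation; "wrist_force": force on the tool from outside, world axes, zero at the start; "wrist_torque": the same for the moment, N m; "width": finger opening in m.
Only numpy, scipy, OpenCV 4.12 (cv2) and the standard library are available. Lean on these libraries where they do the work, as an engineer would, in place of code of your own. Each camera call takes 0.05 s, during which the arm holds its last target. There are 200 camera calls.

## Working session

There is one attempt and no reset: what is moved stays moved. The work goes in short steps, Python scripts to look and compute and a tool call to move; the robot and the scene stay as the last step left them, time stands still between calls to the robot, and variables do not carry over. Pictures are saved under pics/ and viewed, about 8 in all and at most 12, crops included, and the job is handed in when it is done.

Besides the shell and the picture viewer there is one more tool, called after "Request:" as name(argument=value, ...) on one line, values as JSON. servo_tool: Moves the arm, as the interface text tells. Its arguments: {"type":"object","properties":{"series":{"type":"string"}},"required":["series"]}

```bash
mkdir -p pics
cat > h.py <<'E'
import numpy as np, cv2
from bench import robot, snapshot, calibration
def cal(n):
    c=calibration(n); R=cv2.Rodrigues(np.array(c["rvec"],float))[0]
    return c,R,np.array(c["tvec"],float).ravel()
def pts(n,d):
    c,R,t=cal(n); v,u=np.indices(d.shape)
    p=np.stack([(u-c["cx"])/c["fx"]*d,(v-c["cy"])/c["fy"]*d,d],-1)
    return (p-t)@R
def at(n,u,v,z):
    c,R,t=cal(n); r=R.T@np.array([(u-c["cx"])/c["fx"],(v-c["cy"])/c["fy"],1]); o=-R.T@t
    return o+r*(z-o[2])/r[2]
def save(n,f,box=None,s=1):
    im,d=snapshot(n); np.savez('last_'+n,im=im,d=d)
    if box: im=im[box[1]:box[3],box[0]:box[2]]
    cv2.imwrite('pics/'+f,cv2.resize(im[...,::-1],None,fx=s,fy=s,interpolation=cv2.INTER_CUBIC)); return d
E
python3 - <<'E'
from h import *
save('top','t1.png',s=1.4); save('scene','s1.png',s=1.4)
print(robot.get_obs())
for n in('top','scene'):
    c,R,t=cal(n); print(n,c,-R.T@t)
E
```

```text
{'time': 0.1, 'joint_positions': array([-1.33212433e+00,  8.78763759e-02,  1.37208390e+00,  1.01794540e-05,
        1.68360855e+00, -1.03069798e-01]), 'qvel': array([ 0.0015921 , -0.00376542, -0.00296627, -0.0002433 , -0.00070454,
        0.00117404]), 'joint_torque': array([ 1.97335081e-03, -3.41252232e+01, -3.03301620e+01,  7.19875842e-02,
        3.04180034e-02, -1.02278509e-04]), 'tool_pos': array([ 0.18421836, -0.51770845,  0.20443356]), 'ee_rot': array([-3.13962801e+00, -2.13386492e-04,  3.41742719e-01]), 'wrist_force': array([-0.72172968, -0.27178485, -0.35936559]), 'wrist_torque': array([ 0.05301591, -0.02457476,  0.00490182]), 'width': 0.09390601012869551}
top {'fx': 390.51921127087087, 'fy': 390.51921127087087, 'cx': 278.9131344246956, 'cy': 216.91068286279727, 'rvec': array([ 2.178686  , -2.14617272,  0.14255549]), 'tvec': array([0.04114368, 0.53807258, 1.17072546])} [0.39030265 0.05918636 1.22718125]
scene {'fx': 462.90718380782505, 'fy': 462.90718380782505, 'cx': 270.44836893103457, 'cy': 219.6514583866348, 'rvec': array([ 0.75773024,  2.54848385, -1.19360692]), 'tvec': array([ 0.45294029, -0.14856701,  1.42524915])} [1.01420585 0.7587228  0.80888096]
```

View pics/t1.png

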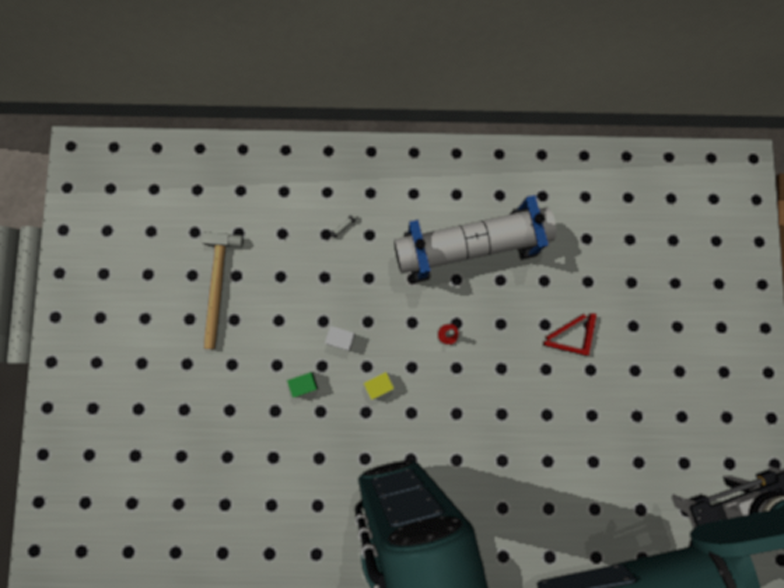

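View pics/s1.png

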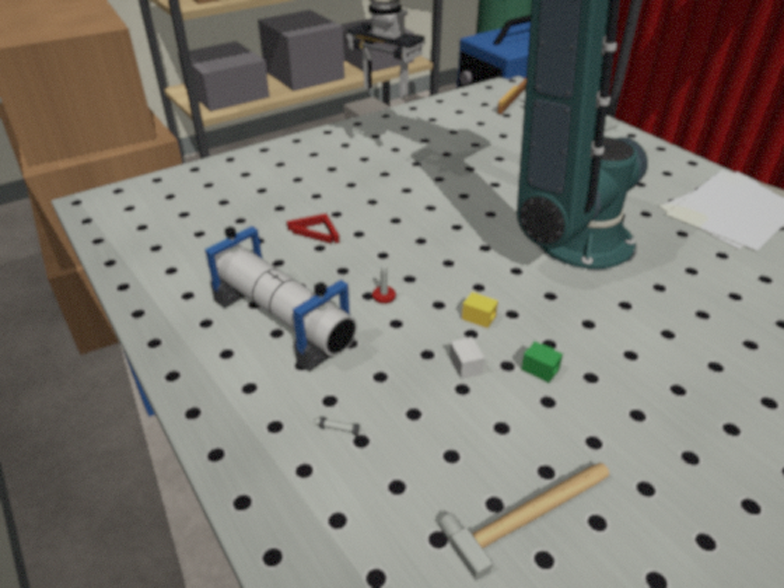

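The tool can only yaw, so I plan to pivot the boss in the fingers by pressing its overhanging hole end down on the pin. First I need exact positions and to know which end has the hole.

Run:
```python
from h import *
S=np.load('last_scene.npz'); T=np.load('last_top.npz')
a=cv2.resize(S['im'][230:280,310:360],(400,400),interpolation=cv2.INTER_CUBIC)
b=cv2.resize(T['im'][220:260,222:262],(400,400),interpolation=cv2.INTER_CUBIC)
c=cv2.resize(T['im'][130:200,275:400],(800,448)[:2],interpolation=cv2.INTER_CUBIC)[:200+248]
cv2.imwrite('pics/z1.png',np.hstack([a,b])[...,::-1])
p=pts('top',T['d'])
# boss: top-height pixels in region
r=np.zeros(T['d'].shape,bool); r[225:258,225:262]=1
m=r&(abs(p[...,2]-.04)<.006)
rect=cv2.minAreaRect((p[m][:,:2]*1000).astype(np.float32)); print('boss',rect,m.sum(),p[m].mean(0), cv2.boxPoints(rect))
r[:]=0; r[130:200,300:370]=1
m=r&(p[...,2]>.085)&(p[...,2]<.115)
q=p[m]; c=q[:,:2].mean(0); w,v=np.linalg.eigh(np.cov(q[:,:2].T)); print('pipe',c,q[:,2].max(),v[:,1],np.degrees(np.arctan2(v[1,1],v[0,1])))
print('mark?',at('top',477/1.4,236.5/1.4,.104))
ps=pts('scene',S['d'])
r[:]=0; r[185:222,255:290]=1
m=r&(ps[...,2]>.03)&(ps[...,2]<.1); print('pin',m.sum(),ps[m].mean(0),ps[m].max(0))
print('foot',at('top',448/1.4,334/1.4,.012))
for im,pp,n in((T['im'],p,'top'),(S['im'],ps,'scene')):
    R=im.astype(int); red=(R[...,0]>120)&(R[...,1]<60)&(R[...,2]<60)
    if n=='top': red[:, :305]=0; red[:,335:]=0
    else: red[:, :262]=0; red[:,290:]=0;red[230:]=0
    red&=(abs(pp[...,2]-.012)<.006); q=pp[red]; print(n,red.sum(),(q.min(0)+q.max(0))/2,q.max(0)-q.min(0))
```

```text
boss ((462.09002685546875, 161.7534942626953), (54.23775863647461, 39.801788330078125), 73.51632690429688) 231 [0.46200827 0.16145369 0.0400294 ] [[435.3123  141.3959 ]
 [473.47824 130.10245]
 [488.86777 182.11108]
 [450.7018  193.40454]]
pipe [ 0.67227947 -0.11767254] 0.11229150399288888 [-0.25503089  0.96693291] 104.77541530480639
mark? [ 0.67393846 -0.13025362  0.104     ]
pin 71 [ 0.47734187 -0.07660628  0.0536277 ] [ 0.48350728 -0.07046659  0.07516212]
foot [ 0.47392855 -0.07999983  0.012     ]Traceback (most recent call last):
  File "<stdin>", line 24, in <module>
    return umr_minimum(a, axis, None, out, keepdims, initial, where)
ValueError: zero-size array to reduction operation minimum which has no identity
```

View pics/z1.png

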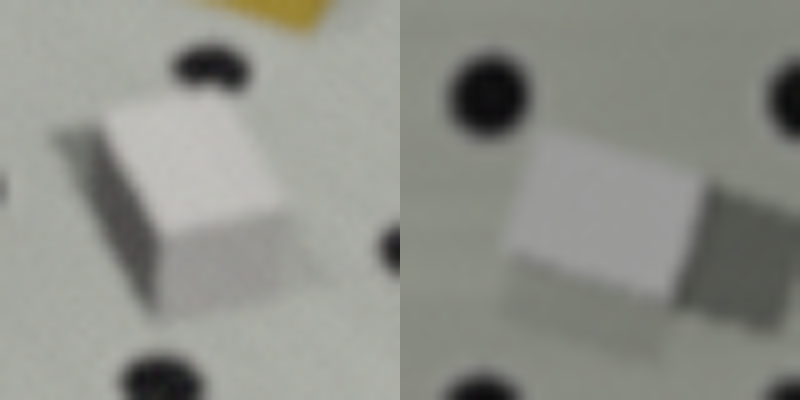

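Scene crop: the +y end of the boss (right-hand light face, px ~215,265 in the crop) shows no hole, so the hole should be at the −y end. I'll check this again later. Next: the decoys, the rings and the pin.

Run:
```python
from h import *
T=np.load('last_top.npz'); S=np.load('last_scene.npz'); p=pts('top',T['d']); ps=pts('scene',S['d']); h=cv2.cvtColor(T['im'],cv2.COLOR_RGB2HSV)
for n,lo,hi in(('green',45,80),('yellow',22,35)):
    m=(h[...,0]>lo)&(h[...,0]<hi)&(h[...,1]>120)&(h[...,2]>80); m[:,:190]=0;m[:,300:]=0
    q=p[m]; q=q[(q[:,2]>.02)&(q[:,2]<.06)]; print(n,len(q),cv2.boxPoints(cv2.minAreaRect((q[:,:2]*1000).astype(np.float32))).round().tolist())
m=((h[...,0]<8)|(h[...,0]>172))&(h[...,1]>120); m[:,:305]=0;m[:,335:]=0;m[:220]=0;m[260:]=0
v,u=np.nonzero(m); print('foot px',u.min(),u.max(),v.min(),v.max(),at('top',(u.min()+u.max())/2,(v.min()+v.max())/2,.012))
q=p[m];print(q.min(0),q.max(0))
m=np.zeros(S['d'].shape,bool); m[185:222,255:290]=1
for a,b in((.03,.05),(.05,.065),(.065,.08)):
    k=m&(ps[...,2]>a)&(ps[...,2]<b); print('pin',a,k.sum(),np.median(ps[k],0))
cv2.imwrite('pics/z2.png',cv2.resize(T['im'][140:200,290:390],(800,480),interpolation=cv2.INTER_CUBIC)[...,::-1])
```

```text
green 206 [[333.0, 256.0], [352.0, 208.0], [385.0, 221.0], [366.0, 268.0]]
yellow 219 [[332.0, 88.0], [355.0, 42.0], [387.0, 59.0], [364.0, 104.0]]
foot px 313 326 231 245 [ 0.47568808 -0.07843653  0.012     ]
[ 0.45376073 -0.10064156 -0.00340817] [ 0.49910586 -0.05781011  0.06481057]
pin 0.03 29 [ 0.47869026 -0.07556479  0.04039986]
pin 0.05 25 [ 0.47792076 -0.07497222  0.05826899]
pin 0.065 17 [ 0.47729152 -0.07749127  0.0715948 ]
```

View pics/z2.png

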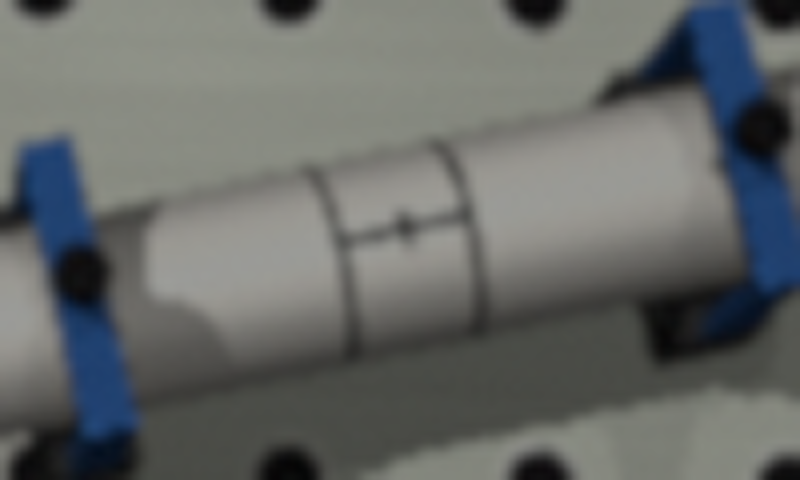

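Crop: the cross is at (406,228), so full-image px (340.3,168.0). The crown line runs from (345,243) to (466,214), and the yoke knobs sit at (82,272) and (762,128).

```bash
cat >> h.py <<'E'
def go(x,y,z,yaw):
    "shift (cm, tool axes) and turn from the measured pose; tool assumed straight down"
    o=robot.get_obs(); a=o["ee_rot"][2]; p=np.array([x,y,z])-o["tool_pos"]
    R=cv2.Rodrigues(np.array([0,0,a]))[0]@np.diag([1.,-1,-1])
    print('shift cm',(R.T@p*100).round(2),'turn',round(-(yaw-a),3),'now',o["tool_pos"].round(4),o["ee_rot"].round(3),'F',o["wrist_force"].round(1),'w',round(o["width"],4),'t',o["time"],'q',o["joint_positions"].round(2))
E
python3 - <<'E'
from h import *
f=lambda a,b,z:at('top',290+a/8-.5+.06,140+b/8-.5,z)
m=f(406,228,.104); a,b=f(345,243,.104),f(466,214,.104); k,l=f(82,272,.151),f(762,128,.151)
print(m,(a+b)/2,np.linalg.norm(a-b),np.arctan2(*(a-b)[1::-1]),(k+l)/2,np.linalg.norm(k-l),np.arctan2(*(k-l)[1::-1]))
go(.462,.161,.10,1.283)
E
```

```text
[ 0.67671934 -0.12907373  0.104     ] [ 0.67653219 -0.12890575  0.104     ] 0.04621423417706753 1.826648693076169 [ 0.6750743  -0.12739351  0.151     ] 0.2475350510826129 1.8001244515179053
shift cm [ 48.92 -54.64  10.44] turn -0.941 now [ 0.1842 -0.5177  0.2044] [-3.14  -0.     0.342] F [-0.7 -0.3 -0.4] w 0.0939 t 0.1 q [-1.33  0.09  1.37  0.    1.68 -0.1 ]
```

Request:
servo_tool(series="-0.3 48.9 -54.6 8 -0.94; -0.3 48.9 -54.6 8 -0.94; -0.3 48.9 -54.6 8 -0.94; -0.3 48.9 -54.6 8 -0.94; -0.3 48.9 -54.6 8 -0.94; -0.3 48.9 -54.6 8 -0.94; -0.3 48.9 -54.6 8 -0.94; -0.3 48.9 -54.6 8 -0.94; -0.3 48.9 -54.6 8 -0.94; -0.3 48.9 -54.6 8 -0.94; -0.3 48.9 -54.6 8 -0.94; -0.3 48.9 -54.6 8 -0.94; -0.3 48.9 -54.6 8 -0.94; -0.3 48.9 -54.6 8 -0.94; -0.3 48.9 -54.6 8 -0.94; -0.3 48.9 -54.6 8 -0.94; -0.3 48.9 -54.6 8 -0.94; -0.3 48.9 -54.6 8 -0.94; -0.3 48.9 -54.6 8 -0.94; -0.3 48.9 -54.6 8 -0.94")

```text
time: 1.77
tool_pos: [0.4615, 0.161, 0.1243]
ee_rot: [-3.139, 0.002, 1.285]
wrist_force: [-0.1, -0.4, 0.3]
width: 0.0612
```

```bash
python3 -c "
from h import *
go(.462,.161,.004,1.283)"
```

```text
shift cm [1.000e-02 5.000e-02 1.203e+01] turn 0.002 now [0.4615 0.161  0.1243] [-3.139e+00  2.000e-03  1.285e+00] F [-0.1 -0.4  0.3] w 0.0612 t 1.7667 q [ 0.22 -0.02  1.64 -0.    1.52  0.51]
```

Request:
servo_tool(series="-0.3 0 0 4 0; -0.3 0 0 8 0; -0.3 0 0 10 0; -0.3 0 0 11.3 0; -0.3 0 0 11.9 0; -0.3 0 0 11.9 0; 1 0 0 11.9 0; 1 0 0 11.9 0; 1 0 0 11.9 0; 1 0 0 11.9 0; 1 0 0 11.9 0; 1 0 0 11.9 0")

```text
time: 2.77
tool_pos: [0.4627, 0.1603, 0.0079]
ee_rot: [3.14, -0.001, 1.282]
wrist_force: [-2.0, -0.2, 6.6]
width: 0.0399
```

Request:
servo_tool(series="-0.3 0 0 0 0; -0.3 0 0 0 0; -0.3 0 0 0 0; -0.3 0 0 0 0; -0.3 0 0 0 0")

```text
time: 3.18
tool_pos: [0.4619, 0.1601, 0.0062]
ee_rot: [-3.141, 0.0, 1.282]
wrist_force: [-0.6, 0.7, -0.2]
width: 0.0611
```

Request:
servo_tool(series="-0.3 0 0 0.4 0; -0.3 0 0 0.4 0; -0.3 0 0 0.4 0; 1 0 0 0.4 0; 1 0 0 0.4 0; 1 0 0 0.4 0; 1 0 0 0.4 0; 1 0 0 0.4 0; 1 0 0 0.4 0")

```text
time: 3.93
tool_pos: [0.4622, 0.1601, 0.0025]
ee_rot: [3.141, -0.0, 1.282]
wrist_force: [1.2, -0.4, -0.0]
width: 0.0394
```

Request:
servo_tool(series="1 0 0 -3 0; 1 0 0 -6 0; 1 0 0 -9 0; 1 0 0 -12 0; 1 0 0 -12 0; 1 0 0 -12 0")

```text
time: 4.43
tool_pos: [0.463, 0.1604, 0.1238]
ee_rot: [3.138, -0.002, 1.282]
wrist_force: [0.0, -0.4, -3.3]
width: 0.0397
```

```bash
python3 -c "
from h import *
go(.458,-.069,.115,2.6)"
```

```text
shift cm [-22.13   6.05   0.88] turn -1.318 now [0.463  0.1604 0.1238] [ 3.138e+00 -2.000e-03  1.282e+00] F [ 0.  -0.4 -3.3] w 0.0397 t 4.4333 q [ 0.22 -0.02  1.64 -0.    1.51  0.51]
```

Request:
servo_tool(series="1 -3 0.8 0 -0.12; 1 -6 1.6 0 -0.24; 1 -9 2.5 0 -0.36; 1 -12 3.3 0 -0.48; 1 -15 4.1 0 -0.6; 1 -18 5 0 -0.72; 1 -20 5.5 0 -0.84; 1 -21 5.8 0 -0.96; 1 -22 6 0 -1.08; 1 -22.1 6.05 0 -1.2; 1 -22.1 6.05 0 -1.318; 1 -22.1 6.05 0 -1.318; 1 -22.1 6.05 0 -1.318")

```text
time: 5.52
tool_pos: [0.4556, -0.0686, 0.12]
ee_rot: [-3.14, -0.004, 2.597]
wrist_force: [-0.3, 0.5, -1.9]
width: 0.0396
```

```bash
python3 -c "
from h import *
go(.458,-.069,.08,2.6)
c,R,t=cal('scene');q=R@np.array([.465,-.073,.1])+t
u,v=int(c['fx']*q[0]/q[2]+c['cx']),int(c['fy']*q[1]/q[2]+c['cy'])
save('scene','s2.png',(u-50,v-50,u+50,v+50),6);print(u,v)"
```

```text
shift cm [-0.23  0.09  4.  ] turn -0.003 now [ 0.4556 -0.0686  0.12  ] [-3.14  -0.004  2.597] F [-0.3  0.5 -1.9] w 0.0396 t 5.5167 q [-0.27 -0.08  1.71 -0.    1.52 -1.3 ]
278 182
```

View pics/s2.png

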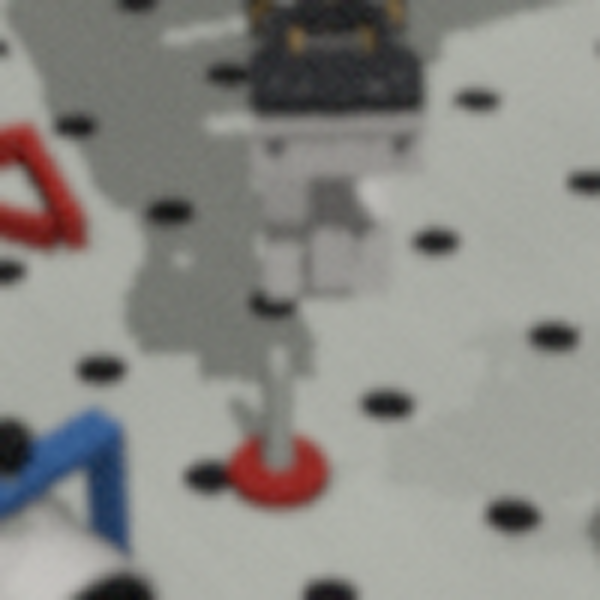

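Request:
servo_tool(series="1 -0.2 0.1 2 0; 1 -0.2 0.1 3.5 0; 1 -0.2 0.1 4 0; 1 -0.2 0.1 4 0; 1 -0.2 0.1 4 0")

```text
time: 5.98
tool_pos: [0.4591, -0.0689, 0.0823]
ee_rot: [-3.141, -0.001, 2.599]
wrist_force: [-0.3, -0.2, -2.2]
width: 0.0399
```

```bash
python3 -c "
from h import *
tx=np.array([-.857,.516])
g=np.array([.475,-.079])+tx*.020
go(*g,.0775,2.6)"
```

```text
shift cm [ 0.12 -0.04  0.48] turn -0.001 now [ 0.4591 -0.0689  0.0823] [-3.141e+00 -1.000e-03  2.599e+00] F [-0.3 -0.2 -2.2] w 0.0399 t 5.9833 q [-0.27 -0.05  1.75 -0.    1.43 -1.3 ]
```

Request:
servo_tool(series="1 0.1 0 0.4 0; 1 0.3 0 0.7 0; 1 0.6 0 0.9 0; 1 0.8 0 1.1 0; 1 1 0 1.4 0; 1 1.2 0 1.7 0; 1 1.3 0 1.9 0; 1 1.3 0 1.9 0")

```text
time: 6.65
tool_pos: [0.4527, -0.0646, 0.0696]
ee_rot: [3.14, 0.014, 2.599]
wrist_force: [-1.3, -2.0, 15.1]
width: 0.04
```

```bash
python3 -c "
from h import *
go(.458,-.069,.08,2.6)
save('scene','s3.png',(243,132,313,202),8)"
```

```text
shift cm [-0.68 -0.11 -1.04] turn -0.001 now [ 0.4527 -0.0646  0.0696] [3.14  0.014 2.599] F [-1.3 -2.  15.1] w 0.04 t 6.65 q [-0.26 -0.06  1.8  -0.    1.39 -1.29]
```

View pics/s3.png

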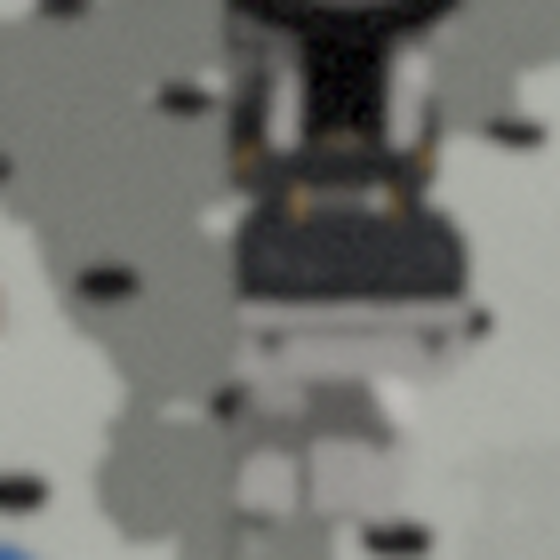

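Request:
servo_tool(series="1 -0.1 0 0.3 0; 1 -0.1 0 0.6 0; 1 -0.1 0 0.6 0; 1 -0.1 0 0.6 0")

```text
time: 7.03
tool_pos: [0.452, -0.0641, 0.063]
ee_rot: [3.14, 0.009, 2.6]
wrist_force: [-4.3, 0.8, 14.9]
width: 0.0398
```

```bash
python3 -c "
from h import *
go(.458,-.069,.08,2.6); o=robot.get_obs(); print(o['wrist_torque'])
d=save('scene','s4.png',(253,152,313,202),12)
p=pts('scene',d); tx=np.array([-.857,.516,0]);ty=np.array([.516,.857,0])
q=p-o['tool_pos']; a=q@tx;b=q@ty;z=q[...,2]
m=(abs(a)<.04)&(abs(b)<.03)&(z<.075)&(z>-.03)
for r in range(155,205):
  s=np.nonzero(m[r])[0]
  s=s[(s>245)&(s<320)]
  if len(s): print(r,' '.join('%d:%d/%d/%d'%(k,a[r,k]*1e3,b[r,k]*1e3,z[r,k]*1e3) for k in s[::3]))
"
```

```text
shift cm [-0.76 -0.11 -1.7 ] turn -0.0 now [ 0.452  -0.0641  0.063 ] [3.14  0.009 2.6  ] F [-4.3  0.8 14.9] w 0.0398 t 7.0333 q [-0.26 -0.05  1.8  -0.    1.38 -1.29]
[-0.136619    0.27027662 -0.05511311]
181 290:14/-5/36 293:23/-11/31
182 273:-29/-18/25 276:-22/11/46 279:-14/14/48 286:2/28/58 291:17/2/39 294:25/1/38
183 273:-29/-15/24 276:-22/17/48 279:-15/17/47 284:-2/29/55 290:14/6/39 293:22/1/35
184 272:-32/-23/16 275:-25/9/39 278:-17/19/45 281:-10/19/45 289:11/9/37 292:19/9/37 295:28/-1/29
185 272:-32/-17/17 275:-25/12/38 278:-17/18/42 288:7/27/47 291:16/13/37 294:24/11/35
186 272:-32/-13/16 275:-25/18/39 278:-17/17/38 281:-10/22/41 291:16/16/36 294:24/15/35
187 272:-32/-9/16 275:-25/21/38 278:-17/16/34 281:-9/17/34 290:13/17/34 293:21/19/35 296:29/14/30
188 272:-32/-2/18 275:-25/16/31 278:-17/19/33 281:-10/19/33 289:11/16/29 292:18/19/31 295:26/17/30
189 272:-33/0/16 275:-25/19/30 278:-17/19/30 281:-10/19/30 288:7/29/36 291:16/19/29 294:23/19/28
190 272:-33/6/17 275:-25/17/25 278:-17/18/26 281:-10/19/26 287:5/28/32 290:13/21/27 293:21/21/27
191 272:-33/6/14 275:-25/19/23 278:-17/17/21 281:-10/19/23 290:13/20/22 293:21/19/22
192 272:-33/12/15 275:-25/17/19 278:-17/19/20 281:-9/19/20 290:13/18/18 293:21/17/17
193 272:-33/15/14 275:-25/18/16 278:-17/19/17 281:-10/20/17 290:13/18/15 293:21/18/14
194 272:-33/21/15 275:-25/15/11 278:-17/18/13 281:-10/20/14 291:16/18/12
195 272:-33/1/-2 275:-25/20/11 278:-17/17/9 281:-9/14/6 291:16/21/10
196 272:-33/1/-6 275:-25/4/-3 280:-12/17/5 288:7/28/12 291:16/17/4
197 272:-33/1/-9 275:-25/3/-7 289:11/19/3
198 272:-33/4/-10 275:-25/4/-10 286:2/29/7 290:14/18/-1
199 272:-33/2/-15 275:-25/4/-14
200 272:-33/-2/-22 275:-25/4/-17
201 272:-33/1/-22 275:-25/4/-20
202 272:-33/0/-27 275:-25/5/-22
203 273:-30/2/-29
```

View pics/s4.png

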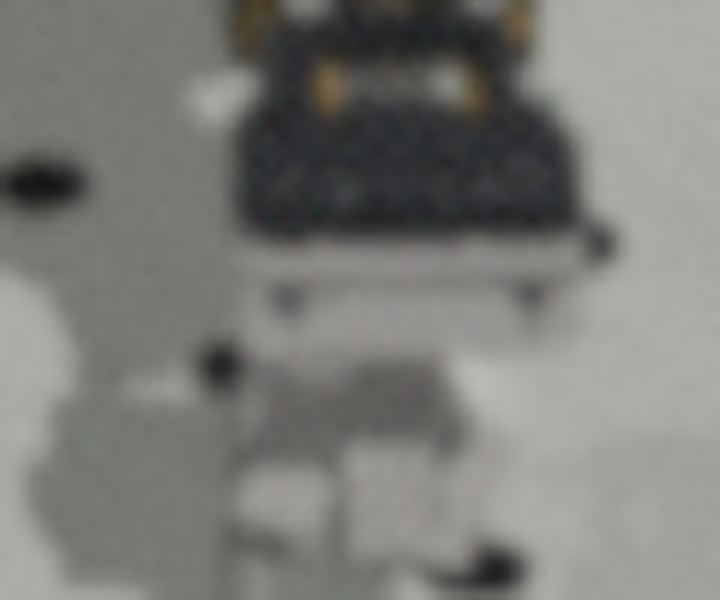

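Request:
servo_tool(series="1 0.1 0 0.2 0; 1 0.2 0 0.4 0; 1 0.3 0 0.6 0; 1 0.4 0 0.8 0; 1 0.5 0 1 0; 1 0.5 0 1.2 0; 1 0.5 0 1.2 0")

```text
time: 7.67
tool_pos: [0.4487, -0.062, 0.0512]
ee_rot: [3.14, 0.011, 2.599]
wrist_force: [-3.1, -0.9, 14.6]
width: 0.0398
```

```bash
cat >> h.py <<'E'
def tilt():
    "fit the boss's camera-facing long side in tool coords: min-area rect of (a along tool x, z up) about TCP, mm"
    o=robot.get_obs(); y=o["ee_rot"][2]; tx=np.array([np.cos(y),np.sin(y),0]); ty=np.array([np.sin(y),-np.cos(y),0])
    im,d=snapshot('scene'); q=pts('scene',d)-o['tool_pos']; a=q@tx*1e3;b=q@ty*1e3;z=q[...,2]*1e3
    m=(abs(abs(b)-19)<5)&(abs(a)<45)&(z>-30)&(z<60)&(d>0)
    m=cv2.morphologyEx(m.astype(np.uint8),cv2.MORPH_OPEN,np.ones((2,2)))>0
    g=np.full((22,20),'.')
    for i,j in zip(a[m],z[m]): g[int((60-j)//4.1),int((i+45)//4.6)]='#'
    print('\n'.join(''.join(r) for r in g)); print(cv2.minAreaRect(np.stack([a[m],z[m]],1).astype(np.float32)),m.sum())
E
python3 -c "
from h import *
go(.458,-.069,.08,2.6); tilt()"
```

```text
shift cm [-1.16 -0.12 -2.88] turn -0.001 now [ 0.4487 -0.062   0.0512] [3.14  0.011 2.599] F [-3.1 -0.9 14.6] w 0.0398 t 7.6667 q [-0.26 -0.05  1.83 -0.    1.36 -1.29]Traceback (most recent call last):
  File "<string>", line 3, in <module>
    go(.458,-.069,.08,2.6); tilt()
                            ~~~~^^
  File "h.py", line 29, in tilt
    for i,j in zip(a[m],z[m]): g[int((60-j)//4.1),int((i+45)//4.6)]='#'
                               ~^^^^^^^^^^^^^^^^^^^^^^^^^^^^^^^^^^^
IndexError: index 28 is out of bounds for axis 0 with size 22
```

```bash
sed -i 's/^    m=cv2.morph.*$/    m\&=cv2.morphologyEx(m.astype(np.uint8),cv2.MORPH_OPEN,np.ones((3,3)))>0/' h.py
python3 -c "
from h import *
tilt();save('scene','s5.png',(253,152,313,202),12)"
```

```text
....................
......#.............
.....###............
....####............
...#####....#.......
...#####....###.....
..######....####....
..#####.....####....
...#####....####....
...#.###....#.#.....
....####....###.....
.......#.....#......
....................
....................
....................
....................
....................
....................
....................
....................
....................
....................
((-4.309198379516602, 28.67384910583496), (35.936485290527344, 59.042579650878906), 69.80081939697266) 137
```

View pics/s5.png

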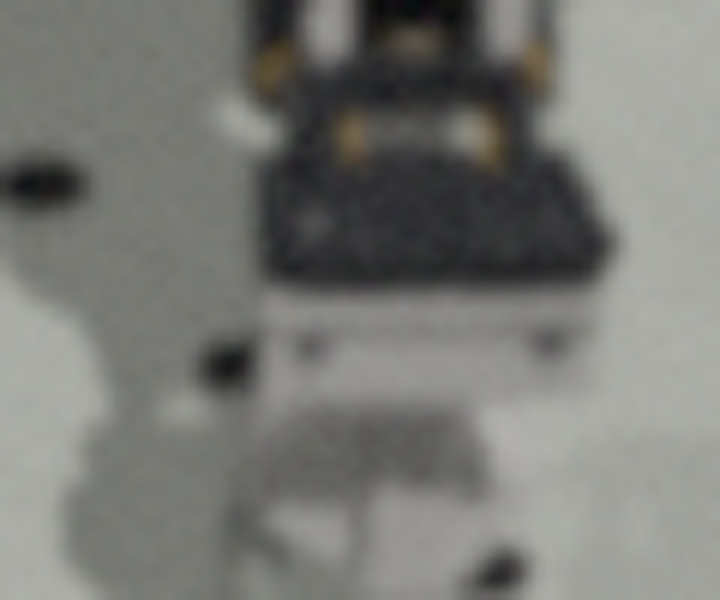

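Request:
servo_tool(series="1 0.1 0 0.2 0; 1 0.2 0 0.4 0; 1 0.3 0 0.6 0; 1 0.3 0 0.8 0; 1 0.3 0 1 0; 1 0.3 0 1.2 0; 1 0.2 0 1.4 0; 1 0.2 0 1.6 0; 1 0.2 0 1.6 0")

```text
time: 8.57
tool_pos: [0.4451, -0.0592, 0.0337]
ee_rot: [3.139, 0.005, 2.6]
wrist_force: [-4.9, 4.2, 11.5]
width: 0.0399
```

```bash
python3 -c "
from h import *
go(.458,-.069,.08,2.6); tilt()"
```

```text
shift cm [-1.61 -0.17 -4.63] turn -0.0 now [ 0.4451 -0.0592  0.0337] [3.139 0.005 2.6  ] F [-4.9  4.2 11.5] w 0.0399 t 8.5667 q [-0.26 -0.04  1.85  0.    1.32 -1.29]
....................
....................
...#####............
..######....#.......
..######....##......
..######....###.....
...#####....####....
.....###....####....
.....###....##.#....
......#.....###.....
......##....##......
....................
....................
....................
....................
....................
....................
....................
....................
.##.................
###.................
###.................
((-6.725902557373047, 7.763561248779297), (82.83535766601562, 61.134979248046875), 80.61843872070312) 133
```

Request:
servo_tool(series="1 -0.2 0 0.2 0; 1 -0.3 0 0.4 0; 1 -0.5 0 0.5 0; 1 -0.7 0 0.6 0; 1 -0.9 0 0.7 0; 1 -1.1 0 0.8 0; 1 -1.1 0 0.8 0")

```text
time: 9.2
tool_pos: [0.4504, -0.0625, 0.0238]
ee_rot: [3.14, -0.006, 2.6]
wrist_force: [-12.0, 9.3, 16.1]
width: 0.0398
```

```bash
python3 -c "
from h import *
go(.458,-.069,.08,2.6); tilt();save('scene','s6.png',(243,152,323,212),10)"
```

```text
shift cm [-0.99 -0.17 -5.62] turn 0.0 now [ 0.4504 -0.0625  0.0238] [ 3.14  -0.006  2.6  ] F [-12.    9.3  16.1] w 0.0398 t 9.2 q [-0.27 -0.01  1.84  0.    1.31 -1.3 ]
....................
....................
.....###....##......
.....###....###.....
.....###....###.....
.....###....####....
.....###....####....
............#####...
............#####...
............####....
............#.......
....................
....................
....................
....................
....................
....................
.####...............
######..............
######..............
######..............
....................
((-4.372574806213379, 8.595706939697266), (89.39144134521484, 56.17020797729492), 70.75822448730469) 126
```

View pics/s6.png

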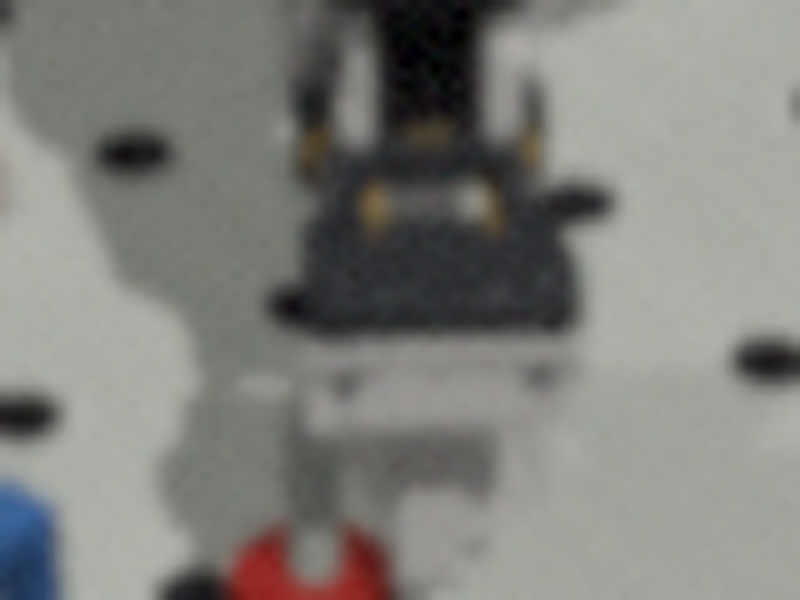

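```bash
python3 -c "
from h import *
o=robot.get_obs(); y=o['ee_rot'][2]; tx=np.array([np.cos(y),np.sin(y),0]); ty=np.array([np.sin(y),-np.cos(y),0])
D=np.median([snapshot('scene')[1] for _ in range(4)],0)
q=(pts('scene',D)-o['tool_pos'])*1e3
a=q@tx;b=q@ty;z=q[...,2]
for r in range(178,210): print(r,' '.join('%3d/%2d/%2d'%(a[r,k],b[r,k],z[r,k]) if z[r,k]>-20 else '    .    ' for k in range(274,302,2)))
"
```

```text
178 -31/69/139 -26/69/139 -22/70/139 -17/72/141 -12/70/139  -7/70/139  -2/72/140   2/71/139   7/71/139  11/71/139  16/71/139  21/72/140  26/71/139  31/72/139
179 -31/73/139 -27/72/138 -22/73/139 -17/74/140 -12/74/139  -7/73/138  -2/75/140   1/75/140   6/74/139  11/75/139  16/73/137  21/74/138  26/75/139  30/77/140
180 -32/76/139 -27/77/139 -22/78/140 -17/79/140 -12/78/139  -8/79/140  -3/79/139   1/78/139   6/78/138  11/79/139  16/79/139  20/79/139  25/78/138  30/80/139
181 -32/80/138 -27/81/139 -22/82/139 -17/80/138 -12/81/139  -8/84/140  -3/83/139   1/82/139   6/83/139  11/83/139  15/84/139  20/82/138  25/84/139  30/84/139
182 -32/86/139 -27/86/140 -22/84/138 -18/87/140 -13/86/139  -8/85/138  -3/87/139   1/86/138   5/87/139  10/87/139  15/87/139  20/86/138  25/85/137  30/85/136
183 -32/86/137 -27/86/137 -22/86/136 -17/85/135 -13/89/138  -8/85/135  -3/87/137   1/87/136   5/88/136  10/85/134  15/87/136  20/89/137  25/87/135  30/86/135
184 -32/86/134 -27/87/134 -22/87/134 -17/85/133 -13/88/134  -8/88/134  -3/87/133   1/88/134   6/87/133  10/87/132  15/87/133  20/87/132  25/85/131  30/8
[... 3041 characters left out ...]
8/-13 -13/-18/-13  -9/27/22  -4/30/24   0/32/26   5/31/25  12/18/14     .         .         .         .         .    
206 -30/ 3/ 1 -24/-1/-3 -18/-13/-12 -13/-13/-13  -9/28/19  -4/31/21   0/33/23   5/30/21     .         .         .         .         .         .    
207 -30/ 3/-2 -24/ 0/-4 -19/-8/-12 -13/-9/-13  -9/27/15  -4/30/18   0/30/17   5/29/16     .         .         .         .         .         .    
208 -30/ 2/-6 -25/ 1/-8 -19/-6/-14 -13/-5/-13  -9/28/13  -4/28/13   0/32/16   6/29/13     .         .         .         .         .         .    
209 -30/ 3/-9 -24/ 0/-13 -19/ 0/-13 -14/ 1/-11  -9/28/ 9  -4/30/11   0/31/11   5/31/11     .         .         .         .         .         .
```

Request:
servo_tool(series="1 -0.2 0 -0.1 0; 1 -0.4 0 -0.2 0; 1 -0.6 0 -0.3 0; 1 -0.8 0 -0.4 0; 1 -1 0 -0.5 0; 1 -1 0 -0.5 0")

```text
time: 10.0
tool_pos: [0.4504, -0.0627, 0.0243]
ee_rot: [3.141, -0.029, 2.601]
wrist_force: [-23.6, 17.4, 12.2]
width: 0.04
```

```bash
cat >> h.py <<'E'
def side(r0,r1,c0,c1,st=2):
    o=robot.get_obs(); y=o['ee_rot'][2]; tx=np.array([np.cos(y),np.sin(y),0]); ty=np.array([np.sin(y),-np.cos(y),0])
    D=np.median([snapshot('scene')[1] for _ in range(3)],0)
    q=(pts('scene',D)-o['tool_pos'])*1e3; a=q@tx;b=q@ty;z=q[...,2]
    for r in range(r0,r1): print(r,' '.join('%3d/%2d/%2d'%(a[r,k],b[r,k],z[r,k]) if -20<z[r,k]<72 else '    .    ' for k in range(c0,c1,st)))
E
python3 -c "
from h import *
go(.458,-.069,.08,2.6); side(190,210,268,302)"
```

```text
shift cm [-0.98 -0.15 -5.57] turn 0.001 now [ 0.4504 -0.0627  0.0243] [ 3.141 -0.029  2.601] F [-23.6  17.4  12.2] w 0.04 t 10.0 q [-0.27  0.01  1.82  0.01  1.34 -1.3 ]
190     .         .         .         .         .         .         .         .         .         .         .         .         .         .         .         .         .    
191     .         .         .         .         .         .         .         .         .         .         .         .         .         .         .         .         .    
192     .         .     -35/ 1/46     .         .         .         .         .         .         .         .         .         .         .         .         .         .    
193     .         .     -35/ 0/41     .     -25/18/55     .         .         .         .         .         .         .         .         .         .         .         .    
194     .         .     -35/ 1/40     .     -25/18/52     .         .         .         .         .       5/32/61  11/19/51  16/20/52  23/ 7/42  29/-6/31     .         .    
195     .         .     -35/ 0/35 -30/ 3/38 -25/17/48 -19/17/
[... 1880 characters left out ...]
 -41/-13/-12 -35/ 0/-1 -30/ 1/ 0 -24/ 0/-2 -18/-12/-12 -13/-12/-12  -9/29/19  -4/31/21   0/29/20   5/30/20     .         .         .         .         .         .    
207 -46/-11/-14 -41/-10/-13 -35/-1/-6 -30/ 3/-2 -24/ 0/-6 -18/-8/-13 -13/-9/-13  -9/31/18  -4/30/17   0/29/16   6/29/16     .         .         .         .         .         .    
208 -46/-7/-15 -41/-5/-12 -35/ 1/-7 -30/ 2/-7 -24/ 1/-8 -19/-5/-14 -13/-4/-13 -10/31/14  -4/33/16   0/32/15   6/29/12     .         .         .         .         .         .    
209 -46/ 0/-12 -41/ 0/-13 -35/ 0/-12 -30/ 3/-9 -24/ 2/-11 -19/ 1/-11 -13/ 0/-13 -10/33/13  -4/30/10   0/29/ 9   5/32/11     .         .         .         .         .         .
```

Request:
servo_tool(series="1 1 0 -0.3 0; 1 2 0 -0.3 0; 1 2.4 0 -0.3 0; 1 2.4 0 -0.3 0; 1 2.4 0 -0.3 0; 1 2.4 0 -0.3 0")

```text
time: 10.65
tool_pos: [0.4411, -0.0582, 0.0299]
ee_rot: [3.141, 0.002, 2.599]
wrist_force: [0.0, 0.5, -2.1]
width: 0.0401
```

```bash
python3 -c "
from h import *
tx=np.array([-.857,.516]); g=np.array([.475,-.079])+tx*.041
go(*g,.003,2.6); side(184,206,274,306)"
```

```text
shift cm [ 0.13 -0.03  2.69] turn -0.001 now [ 0.4411 -0.0582  0.0299] [3.141e+00 2.000e-03 2.599e+00] F [ 0.   0.5 -2.1] w 0.0401 t 10.65 q [-0.26 -0.04  1.86 -0.    1.32 -1.29]
184     .         .         .         .         .         .         .         .         .         .         .         .         .         .         .         .    
185     .         .         .         .         .         .         .         .         .         .         .         .         .         .         .         .    
186     .         .         .         .         .         .         .         .         .         .         .         .         .         .         .         .    
187     .         .         .         .         .         .         .         .         .         .         .         .         .         .         .         .    
188     .         .         .         .         .         .         .         .         .         .         .         .         .         .         .         .    
189     .         .         .         .         .         .         .         .         .         .  
[... 1988 characters left out ...]
23  23/19/21     .         .         .    
202 -40/ 5/ 9 -35/ 3/ 7     .         .         .         .      -9/30/27  -4/31/28   0/32/28   6/29/26  12/21/19  17/18/17     .         .         .         .    
203 -40/ 7/ 7 -35/ 2/ 3     .         .         .         .      -9/28/22  -4/30/24   1/28/22   6/30/24  12/16/12     .         .         .         .         .    
204 -40/ 4/ 1 -35/ 2/ 0 -28/-21/-19     .         .         .      -9/31/21  -4/28/19   1/29/19   6/31/21     .         .         .         .         .         .    
205 -40/ 5/-1 -35/ 1/-4 -28/-14/-16 -23/-14/-17     .         .      -9/29/16  -4/30/17   0/32/19   6/31/17     .         .         .         .         .         .
```

Request:
servo_tool(series="1 0.1 0 1 0; 1 0.2 0 1.8 0; 1 0.2 0 2.4 0; 1 0.2 0 2.65 0; 1 0.2 0 2.65 0; 1 0.2 0 2.65 0")

```text
time: 11.3
tool_pos: [0.4385, -0.0567, 0.0025]
ee_rot: [-3.141, -0.001, 2.6]
wrist_force: [-0.4, -0.4, -2.4]
width: 0.0399
```

Request:
servo_tool(series="0 0 0 0 0; 0 0 0 0 0; 0 0 0 0 0; 0 0 0 0 0; 0 0 0 0 0; 0 0 0 0 0")

```text
time: 11.8
tool_pos: [0.4389, -0.0568, 0.0032]
ee_rot: [3.141, 0.001, 2.6]
wrist_force: [0.6, -0.6, 0.3]
width: 0.047
```

```bash
python3 -c "
from h import *
tx=np.array([-.857,.516]); g=np.array([.475,-.079])+tx*.041
go(*g,.003,2.6); side(194,222,274,306)"
```

```text
shift cm [-0.13 -0.04  0.02] turn -0.0 now [ 0.4389 -0.0568  0.0032] [3.141e+00 1.000e-03 2.600e+00] F [ 0.6 -0.6  0.3] w 0.047 t 11.8 q [-0.26 -0.02  1.89 -0.    1.26 -1.29]
194 -42/ 4/62 -37/ 1/60 -28/-83/-3     .         .         .         .         .         .         .         .         .         .         .         .         .    
195 -42/ 5/59 -37/ 0/55 -28/-78/-4     .         .         .         .         .         .         .         .         .         .         .         .         .    
196 -42/ 4/55 -37/ 0/52 -29/-73/-4     .         .         .         .         .         .         .         .         .         .         .         .         .    
197 -42/ 4/52 -37/ 3/51 -29/-68/-3     .         .         .         .         .         .         .         .         .         .         .         .         .    
198 -43/ 4/49 -37/ 2/47 -29/-64/-4     .         .         .         .         .         .         .         .         .         .         .         .         .    
199 -43/ 6/47 -37/ 0/41 -29/-61/-5     .         .         .         .         .         .         .
[... 3009 characters left out ...]
2/-4  21/23/-3  26/25/-3  32/25/-2  37/24/-4
218 -44/26/-3 -38/28/-1 -33/25/-4 -27/25/-4 -22/25/-4 -16/25/-4 -11/24/-5  -5/26/-4   0/26/-4   4/27/-4  10/26/-4  15/27/-4  21/28/-3  26/28/-4  32/28/-4  37/28/-4
219 -44/28/-4 -38/29/-3 -33/30/-3 -28/30/-3 -22/29/-4 -17/30/-4 -11/30/-4  -6/30/-4   0/30/-4   4/31/-4  10/29/-5  15/31/-4  20/31/-4  26/31/-4  31/33/-3  37/31/-5
220 -44/34/-3 -39/34/-3 -33/33/-4 -28/33/-4 -22/36/-2 -17/35/-3 -12/35/-3  -6/34/-4  -1/36/-3   4/34/-5   9/36/-3  15/36/-3  20/39/-1  25/37/-3  31/34/-6  36/37/-3
221 -44/37/-4 -39/37/-4 -33/39/-2 -28/37/-4 -22/37/-5 -17/36/-5 -12/38/-4  -6/38/-4  -1/40/-3   4/38/-4   9/41/-2  14/39/-5  20/39/-4  25/39/-4  30/42/-3  36/39/-5
```

The depth shows the boss standing upright on the table. I'll open, lift clear, and look at the top for the hole.

Request:
servo_tool(series="-0.3 0 0 0 0; -0.3 0 0 0 0; -0.3 0 0 0 0; -0.3 0 0 -3 0; -0.3 0 0 -6 0; -0.3 0 0 -9 0; -0.3 4 -3 -11 0; -0.3 8 -6 -12 0; -0.3 10 -8 -12 0; -0.3 10 -8 -12 0")

```text
time: 12.78
tool_pos: [0.3084, -0.074, 0.1239]
ee_rot: [-3.14, 0.002, 2.598]
wrist_force: [1.7, 0.1, 0.2]
width: 0.0608
```

Run:
```python
from h import *
save('scene','s7.png',(253,172,323,232),8); d=save('top','t7.png')
T=np.load('last_top.npz'); p=pts('top',d)
m=(abs(p[...,2]-.054)<.006)&(abs(p[...,0]-.425)<.045)&(abs(p[...,1]+.045)<.045)
print(m.sum(),p[m].mean(0) if m.any() else 0); r=cv2.minAreaRect((p[m][:,:2]*1e3).astype(np.float32)); print(r)
S=np.load('last_scene.npz'); ps=pts('scene',S['d']); m=(abs(ps[...,2]-.054)<.004)&(abs(ps[...,0]-.425)<.045)&(abs(ps[...,1]+.045)<.045); print(m.sum(),cv2.minAreaRect((ps[m][:,:2]*1e3).astype(np.float32)))
v,u=np.nonzero(m);print(u.min(),u.max(),v.min(),v.max())
a=cv2.resize(S['im'][172:232,253:323],(560,480),interpolation=cv2.INTER_CUBIC); v,u=260,250
q=cal('top'); x=q[1]@np.array([.425,-.045,.054])+q[2]; u,v=int(q[0]['fx']*x[0]/x[2]+q[0]['cx']),int(q[0]['fy']*x[1]/x[2]+q[0]['cy'])
b=cv2.resize(T['im'][v-20:v+20,u-10:u+10],(240,480),interpolation=cv2.INTER_CUBIC)
cv2.imwrite('pics/s7.png',np.hstack([a,b])[...,::-1]); go(.43,-.05,.1,2.6)
```

```text
140 [ 0.42521849 -0.04522303  0.05417522]
((440.6661376953125, -54.29079055786133), (39.92789077758789, 77.88082122802734), 59.68021774291992)
118 ((423.0513610839844, -46.89824676513672), (45.475257873535156, 40.17885208129883), 59.71870040893555)
289 304 192 202
shift cm [-8.91  8.19  2.35] turn -0.002 now [ 0.3114 -0.074   0.1235] [3.141e+00 3.000e-03 2.598e+00] F [0.7 0.7 0.4] w 0.0613 t 12.8833 q [-0.41 -0.43  1.97  0.    1.6  -1.44]
```

View pics/s7.png

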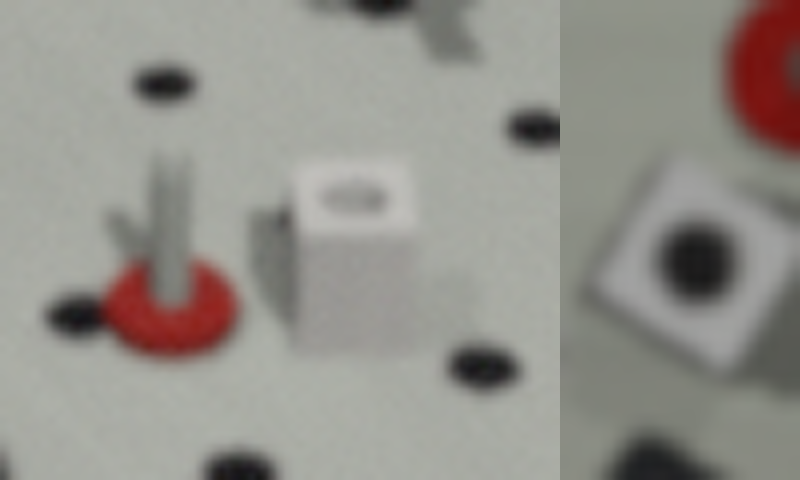

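Run:
```python
from h import *
q=cal('top'); x=q[1]@np.array([.425,-.045,.054])+q[2]; u,v=int(q[0]['fx']*x[0]/x[2]+q[0]['cx']),int(q[0]['fy']*x[1]/x[2]+q[0]['cy'])
c=at('top',u-10+137/12-.5,v-20+262/12-.5,.054); print(c)
T=np.load('last_top.npz'); p=pts('top',T['d']); m=(abs(p[...,2]-.054)<.006)&(np.hypot(p[...,0]-c[0],p[...,1]-c[1])<.032)
print(cv2.minAreaRect((p[m][:,:2]*1e3).astype(np.float32)))
go(c[0],c[1],.09,2.61)
```

```text
[ 0.42335182 -0.04504209  0.054     ]
((424.3224182128906, -44.73408126831055), (39.9378547668457, 39.99726486206055), 59.63990020751953)
shift cm [-8.08  8.27  3.35] turn -0.012 now [ 0.3114 -0.074   0.1235] [3.141e+00 3.000e-03 2.598e+00] F [0.7 0.7 0.4] w 0.0613 t 12.8833 q [-0.41 -0.43  1.97  0.    1.6  -1.44]
```

Request:
servo_tool(series="-0.3 -4 4.1 1 -0.01; -0.3 -7 7 2 -0.01; -0.3 -8.1 8.3 3 -0.01; -0.3 -8.1 8.3 3 -0.01; -0.3 -8.1 8.3 3 -0.01; -0.3 -8.1 8.3 5 -0.01; -0.3 -8.1 8.3 8 -0.01; -0.3 -8.1 8.3 10 -0.01; -0.3 -8.1 8.3 10.9 -0.01; -0.3 -8.1 8.3 10.9 -0.01; -0.3 -8.1 8.3 10.9 -0.01; 1 -8.1 8.3 10.9 -0.01; 1 -8.1 8.3 10.9 -0.01; 1 -8.1 8.3 10.9 -0.01; 1 -8.1 8.3 10.9 -0.01; 1 -8.1 8.3 10.9 -0.01; 1 -8.1 8.3 10.9 -0.01")

```text
time: 14.3
tool_pos: [0.4249, -0.0451, 0.0153]
ee_rot: [-3.141, 0.003, 2.61]
wrist_force: [-2.1, -2.5, 6.4]
width: 0.0399
```

```bash
python3 -c "
from h import *
go(.424,-.045,.2,1.81)"
```

```text
shift cm [  0.08  -0.03 -18.47] turn 0.8 now [ 0.4249 -0.0451  0.0153] [-3.141e+00  3.000e-03  2.610e+00] F [-2.1 -2.5  6.4] w 0.0399 t 14.3 q [-0.24 -0.07  1.92 -0.    1.29 -1.28]
```

Request:
servo_tool(series="1 0 0 -2 0; 1 0 0 -5 0; 1 0 0 -8 0; 1 0 0 -11 0; 1 0 0 -14 0; 1 0 0 -17 0.1; 1 0 0 -19 0.2; 1 0 0 -20 0.3; 1 0 0 -20 0.4; 1 0 0 -20 0.5; 1 0 0 -20 0.6; 1 0 0 -20 0.7; 1 0 0 -20 0.8; 1 0 0 -20 0.8; 1 0 0 -20 0.8")

```text
time: 15.55
tool_pos: [0.4237, -0.0441, 0.2132]
ee_rot: [-3.14, -0.001, 1.812]
wrist_force: [0.0, -1.3, -2.5]
width: 0.0396
```

```bash
python3 -c "
from h import *
go(.676,-.1285,.2,1.81)"
```

```text
shift cm [-14.23  22.48   1.32] turn 0.002 now [ 0.4237 -0.0441  0.2132] [-3.140e+00 -1.000e-03  1.812e+00] F [ 0.  -1.3 -2.5] w 0.0396 t 15.55 q [-0.24 -0.19  1.62  0.    1.71 -0.48]
```

Request:
servo_tool(series="1 -2 3.2 0 0; 1 -4 6.3 0 0; 1 -6 9.5 0 0; 1 -8 12.6 0 0; 1 -10 15.8 0 0; 1 -12 19 0 0; 1 -13.5 21.3 0 0; 1 -14.2 22.5 0.5 0; 1 -14.2 22.5 2 0; 1 -14.2 22.5 4 0; 1 -14.2 22.5 5 0; 1 -14.2 22.5 5 0; 1 -14.2 22.5 5 0")

```text
time: 16.63
tool_pos: [0.6756, -0.1288, 0.1627]
ee_rot: [-3.139, -0.001, 1.811]
wrist_force: [0.2, -0.1, -1.4]
width: 0.0398
```

Run:
```python
from h import *
go(.676,-.1285,.13,1.81)
c,R,t=cal('scene');x=R@np.array([.676,-.1285,.14])+t;u,v=int(c['fx']*x[0]/x[2]+c['cx']),int(c['fy']*x[1]/x[2]+c['cy']);print(u,v)
save('scene','s8.png',(u-45,v-35,u+45,v+35),8)
side(v-14,v+25,u-14,u+16)
```

```text
shift cm [0.02 0.05 3.27] turn 0.001 now [ 0.6756 -0.1288  0.1627] [-3.139e+00 -1.000e-03  1.811e+00] F [ 0.2 -0.1 -1.4] w 0.0398 t 16.6333 q [-0.27  0.41  1.06  0.    1.67 -0.51]
194 185
171  -6/30/31   4/31/37   7/28/37   8/24/35   9/18/32  18/19/37  18/14/35  22/11/35  18/ 3/29  20/-1/27  19/-7/24  19/-14/21  20/-18/19     .         .    
172  -5/31/29   2/31/33   8/29/35   7/23/31   9/19/30  17/19/34  20/15/33  21/10/31  20/ 4/28  18/-2/23  21/-5/23  20/-12/19  19/-19/15     .         .    
173  -6/31/26   4/32/31   8/29/32   7/24/29   9/19/27  15/18/29  19/15/30  19/10/27  20/ 4/25  21/ 0/23  20/-6/19  19/-13/15  22/-16/15     .         .    
174  -6/31/23   1/31/27   9/31/30   8/25/27   8/19/24  16/19/27  20/16/28  20/11/25  21/ 5/23  20/ 0/20  19/-6/16  19/-12/13  21/-17/11     .         .    
175  -7/31/20   0/30/22  10/32/28   8/25/24  10/21/23  17/20/26  20/17/25  18/10/21  19/ 5/19  21/ 0/18  20/-5/14  22/-10/13  19/-18/ 7     .         .    
176  -8/31/16   0/31/21   6/30/23   6/24/20   7/19/18  14/18/21  19/17/22  22/12/21  21/ 6/17  18/-1/12  19/-6/10  20/-11/ 8  19/-18
[... 4429 characters left out ...]
   .         .         .         .         .         .         .         .         .    
206     .         .         .         .         .         .         .         .         .         .         .         .         .         .         .    
207     .         .         .         .         .         .         .         .         .         .         .         .         .         .         .    
208     .         .         .         .         .         .         .         .         .         .         .         .         .         .         .    
209     .         .         .         .         .         .         .         .         .         .         .         .         .         .         .
```

View pics/s8.png

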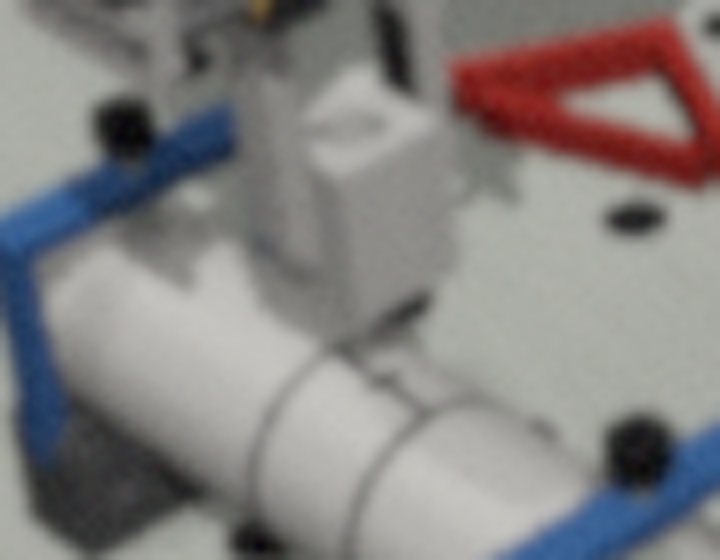

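Picture: the hole (350,125) faces up, the boss is upright, and the sides are centred on the tool to about 1 mm. Its bottom is about 44 mm above the crown. I'll lower it slowly.

Request:
servo_tool(series="1 0 0 1 0; 1 0 0 2 0; 1 0 0 2.8 0; 1 0 0 3.3 0; 1 0 0 3.6 0; 1 0 0 3.7 0; 1 0 0 3.8 0; 1 0 0 3.9 0; 1 0 0 4 0; 1 0 0 4.1 0; 1 0 0 4.2 0; 1 0 0 4.2 0; 1 0 0 4.2 0")

```text
time: 17.92
tool_pos: [0.6762, -0.1291, 0.122]
ee_rot: [-3.142, 0.0, 1.81]
wrist_force: [0.2, -0.4, -1.5]
width: 0.0401
```

Request:
servo_tool(series="1 0 0 0.1 0; 1 0 0 0.2 0; 1 0 0 0.3 0; 1 0 0 0.4 0; 1 0 0 0.4 0; 1 0 0 0.4 0")

```text
time: 18.42
tool_pos: [0.6763, -0.1291, 0.1193]
ee_rot: [3.141, 0.001, 1.81]
wrist_force: [-2.8, 0.5, 4.6]
width: 0.0398
```

Request:
servo_tool(series="1 0 0 0.1 0; 1 0 0 0.2 0; 1 0 0 0.2 0; 1 0 0 0.2 0; 1 0 0 0.2 0; 1 0 0 0.2 0")

```text
time: 18.92
tool_pos: [0.6763, -0.1291, 0.1193]
ee_rot: [3.14, 0.001, 1.81]
wrist_force: [-4.7, 0.9, 10.6]
width: 0.0396
```

Run:
```python
from h import *
go(.676,-.1285,.13,1.81)
d=save('scene','s9.png',(149,160,239,230),8)
o=robot.get_obs(); y=o['ee_rot'][2]; tx=np.array([np.cos(y),np.sin(y),0]); ty=np.array([np.sin(y),-np.cos(y),0])
D=np.median([snapshot('scene')[1] for _ in range(4)],0)
w=pts('scene',D); q=(w-o['tool_pos'])*1e3; a=q@tx;b=q@ty;z=q[...,2]
m=(abs(a-20)<4)&(abs(b)<14)&(z>-8)&(z<30); print('end face',m.sum(),a[m].mean(),'a-z slope',np.polyfit(z[m],a[m],1)[0],'a-b slope',np.polyfit(b[m],a[m],1)[0])
m=(abs(b-19)<3)&(a>10)&(a<18)&(z>-8)&(z<30); print('side',m.sum(),b[m].mean(),'b-z',np.polyfit(z[m],b[m],1)[0])
m=(abs(a)<18)&(abs(b)<18)&(abs(w[...,2]-.158)<.006); print('top z',m.sum(),np.median(w[...,2][m]) if m.any() else 0)
```

```text
shift cm [ 0.07 -0.01 -1.07] turn -0.0 now [ 0.6763 -0.1291  0.1193] [3.14e+00 1.00e-03 1.81e+00] F [-4.7  0.9 10.6] w 0.0396 t 18.9167 q [-0.27  0.42  1.13 -0.    1.59 -0.51]
end face 116 20.295314002771807 a-z slope -0.0004448290028957899 a-b slope -0.0010735972348513705
side 23 19.300285322511304 b-z 0.004300898023785778
top z 83 0.15725906063408554
```

View pics/s9.png

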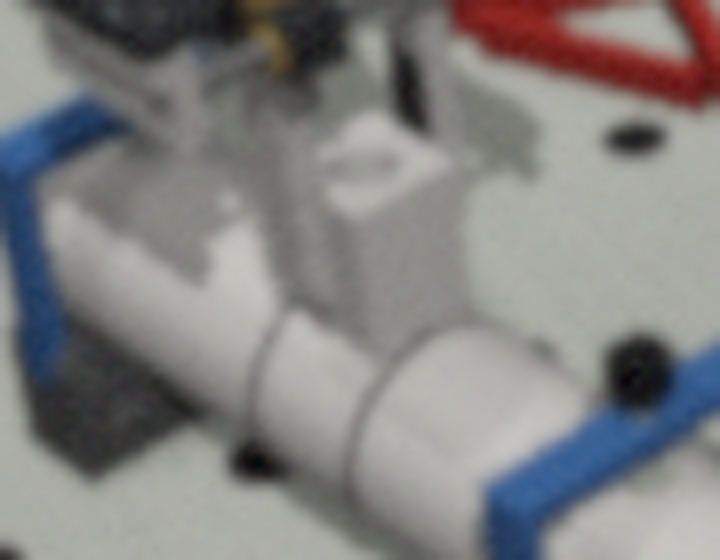

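Run:
```python
from h import *
o=robot.get_obs(); y=o['ee_rot'][2]; tx=np.array([np.cos(y),np.sin(y)]); ty=np.array([np.sin(y),-np.cos(y)])
for u,v in((450,325),(470,320),(435,335)):
    e=at('scene',149+u/8-.5,160+v/8-.5,.104)[:2]-o['tool_pos'][:2]; print(e@tx*1e3,e@ty*1e3)
```

```text
24.530546595530684 -7.096253903711066
27.18725823128522 -13.01324340669712
24.999327167227424 -0.6046727795322292
```

The near ring's crown lies about 25 mm from the tool axis (24.5 mm expected), so the boss is centred along the pipe to about 1 mm. Handing in.

```bash
python3 -c "
from bench import robot
print(robot.close_job()); o=robot.get_obs(); print(o['time'],o['wrist_force'],o['width'],o['tool_pos'])"
```

```text
the job is handed in; nothing more can be done
None
the job is handed in; nothing more can be done
```

The boss is standing on the pipe's crown with its hole up, still gripped and lightly pressed. I handed the job in at about 19 s of the 72 s. The hand-in reports no verdict, and no state could be read afterwards.

**What I did:**
- **Finding the hole:** The first scene picture showed the +y end to be solid.
- **Turning it:** The tool can only yaw, so I gripped the boss and levered its other end up on the pin. It stalled at about 57°, and the boss slid roughly 20 mm in the pads. I lowered it to the table, let go, and it tipped upright on its solid end.
- **Placing it:** Pictures from both cameras then showed the hole facing up. I gripped it again near mid-height, carried it to the mark and lowered it onto the pipe, the last few millimetres at about 12 mm/s.

**Last checks before handing in:**

| Check | Measured | Needed |
|---|---|---|
| Tilt of the sides from vertical | under 0.3° (camera depth) | within 8° |
| Sides square to the gripper | about 0.1° | – |
| Gripper set to my measured pipe direction | within about 1° | 8° in total |
| Top of boss | about 157 mm by depth; 158 mm expected | 154–162 mm (boss centre 23–31 mm above the mark) |
| Offset from the mark | about 1 mm (calibration good to about 2 mm) | within 8 mm |
| Press on the pipe | about 11–13 N (wrist reading) | 0.5–40 N |
| Fingers | closed at 39.6 mm on the 40 mm boss | held with over 3 N |

Two things didn't quite agree or weren't checked:
- My readings of the pipe's direction differed by about 1.5°, so I used a value between them.
- I never moved the hammer, bolt or square, and saw nothing touch them, but I did not measure their final positions.

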